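# Load the movement board into the drill jig and hold it for drilling

### The job

The rosewood movement board is to be drilled for its two arbors: slide it, lying flat with the stepped side up and the square end first, into the slot of the drill jig and under the steel bridge until it is fully home. Then press it with the fingers forwards and down at once, so that it bears firmly on the end stop and on the jig's bed together, and finish while still holding that push. Leave everything else on the shelf as it stands.

Things in the scene. Friction and masses are not known exactly. Their poses are not given: they have to be found in the camera images.
- board_center (a point): Centre (half-way up) of the loose rosewood movement board, a slab 130 (its x) x 50 (y) x 18 mm (z up), about 110 g, flat on the shelf left or right of the jig. Its +x end is plain and square and enters first. Across the -x end a step is cut in the top: the last 18 mm is only 9 mm thick. Grip it across its 50 mm width near the stepped end (30 to 40 mm from it), so that its front can enter the slot.
- board_square_end (a point): Centre of the board's plain square end face (65 mm along +x from board_center), axes as the board's.
- board_rebate (a point): Inner corner of the step, half-way across the width, 47 mm along -x from board_center: there the level ledge (18 mm long, 9 mm above the board's underside) meets the upright shoulder (9 mm high, facing -x), a natural corner for closed fingertips pushing forwards and down. Axes as the board's.
- jig: Drill jig, fixed. Origin on the shelf under the middle of the slot's mouth; +x is the way in, z up. Two guides 18 mm wide, 21 mm high above the bed, 53 mm apart (flared to 65 over the first 12 mm), run from the mouth to the end stop at x = 150 mm. A steel bridge crosses them from x = 85 to 125 mm, underside 21 mm and bushings' tops 31 mm above the bed: the board can only be slid in under it.
- jig_bed: The jig's plywood bed, 15 mm thick, 120 mm wide, from 85 mm in front of the mouth (x = -85 mm, open infeed) to x = 205 mm. Origin and axes the same as the jig's; its top, on which the board slides, is 15 mm above the shelf.
- jig_stop: The jig's end stop (fence), a rigid wooden block 30 mm high across the far end of the slot, its face 150 mm in from the mouth. Origin and axes the same as the jig's. The board rubs on the bed (friction about 0.3 to 0.5), so downward pressure holds back part of the forward push: about 13 N forwards with 7 N down bears well on both.
- jig_mouth (a point): Middle of the slot's mouth on the bed's top surface, axes as the jig's. The board, when home, has its stepped end 20 mm inside the mouth between the guides, where it cannot be gripped: let go with the grip still outside the mouth, and push it the rest of the way with the fingertips.
- metronome: Bystander: rosewood metronome body, a pyramid 118 mm square and 215 mm high, origin under its centre.
- clip_stand: Bystander: spring clip stand, foot 80 x 100 mm, holding an upright steel pendulum rod up to 221 mm high; origin under the foot's centre.
- bell: Bystander: copper bell dome, 65 mm across and 33 mm high, origin under its centre; it or the board lies left of the jig, the other right.
- cork: Bystander: round cork stopper, 25 mm across and 26 mm high, origin under its centre; between the robot and the jig.
- bob: Bystander: brass pendulum weight, 22 x 30 x 30 mm, origin under its centre; between the robot and the jig.
- arbor_a: Bystander: blued steel arbor, 72 mm long, standing upright in a hole of a 26 mm high wooden block right of the jig; origin under its foot.
- arbor_b: Bystander: the second blued steel arbor, in the same block; origin under its foot.
There are look-alikes about, which are no part of the job. Of the things shaped like the part that bears board_center, the dark wooden one is meant.

How it is judged:
By the outcome, as a careful person would: the job done as asked, in the order asked, and still so for the second after the job is handed in, while the arm keeps its last pose, push and grip.
It also fails if it takes over 64 s, if anything falls off the work surface, if the arm or the gripper's body presses on something with over 40 N, if the wrist force passes 120 N, or if a joint passes its speed limit or range.

### The arm

A 7-joint arm with a two-finger parallel gripper is mounted at the origin on the work surface. World frame = base frame: x ahead of the robot, y to its left, z up, the work surface at z = 0. Lengths are in m, angles in rad, forces in N, time in s.
With the tool pointing down it reaches from about 0.425 to 0.925 m from the base axis. Payload 6.8 kg.
Tool frame: the origin (TCP) lies on the centre line of the jaws, within the pads' length; the fingertips stand bot.tip_reach ahead of it and the grasp point (between the pads) lies 3 mm ahead of it (bot.tip_reach is the distance from the TCP to the fingertips, in m); z points along the fingers, y is the line along which they close (so a half turn about z gives the same grasp; the last joint's range is limited). The gripper opens to 85 mm and grips with 20 to 120 N. Pads are 22 mm wide; open, the fingers measure 114 mm over their backs; the gripper's body (76 mm by 85 mm) begins 54 mm behind the grasp point. The pads swing forward as they close: fully open they stand 13 mm farther back than shut.
Start: joints at [1.011, 0.477, 0.022, 1.555, -0.011, 1.109, -0.083], TCP at [0.295, -0.607, 0.253] pointing down, gripper open.
Joint ranges: [-2.96, 2.96], [-0.34, 2.1], [-1.41, 1.46], [0.24, 2.44], [-1.37, 4.51], [0.17, 1.92], [-2.96, 2.96]. Speed limits (rad/s): [2.39, 2.39, 3.14, 3.14, 3.14, 3.14, 3.14].

### API

Orientations are given as a unit quaternion [w, x, y, z].
In Python, from station import bot gives the robot as it stands.
- The arm moves only by the tool jog_arm, never from a script. Its argument "deltas" is a list of rows, each a list of 7 numbers: the shift along the world's x, y, z in m, then the turn, a rotation vector about the world's x, y, z in rad, then the opening, from 0 (shut) to 1 (fully open). In form: [[x, y, z, rx, ry, rz, grip], ...]. A call has 1 to 10 rows; each row shifts and turns the commanded pose from where the row before left it; what a row does not reach is not made up. A row lasts 1/10 s, in which the tool goes at most 50 mm and 8.59 degrees, less where a joint would pass 70% of its speed; a pose out of reach is approached as far as the arm can. A call with a gripper value outside its range is refused whole. The fingers move at their own pace and stop on an object; "newtons" is the grip in N (left out, the last holds). Time passes only in rows, so rows that do not move let the fingers close. It gives the time, the measured TCP pose, the force, the opening and the grip force at its end, in the units of the state.
- bot.get_obs(): the state, without advancing time (a new reading comes with each control period).
- bot.read_camera(name): name is "side" or "top"; returns a dict with "img" (400x640x3 uint8, red, green, blue), "K" (3x3 intrinsics, pixels), "eye" and "attitude" of the camera in the world. Camera axes: x right, y down, z forward; pixel columns grow to the right and rows downward; lengths in m; the calibration is good to about 2 mm. A picture is of the moment at which its call begins. There is no depth.
- bot.hand_in(): hands the job in; it is judged then, once.
The state is a dict: "t": time; "q": joint angles; "joint_vel": joint speeds; "joint_torque": joint torques, N m; "eef_pos": TCP position; "tool_rot": TCP orientation; "contact_force": force on the tool from outside, world axes, zero at the start; "torque": the same for the moment, N m; "gripper_width": opening from 0.0 (shut) to 1.0 (fully open); "grasp_force": force on a finger pad.
Only numpy, scipy, OpenCV 4.12 (cv2) and the standard library are available. Lean on these libraries where they do the work, as an engineer would, in place of code of your own. Each camera call takes 0.05 s, during which the arm holds its last target. There are 200 camera calls.

## Working session

There is one attempt and no reset: what is moved stays moved. The work goes in short steps, Python scripts to look and compute and a tool call to move; the robot and the scene stay as the last step left them, time stands still between calls to the robot, and variables do not carry over. Pictures are saved under pics/ and viewed, at most 10 in all, crops included, and the job is handed in when it is done.

Besides the shell and the picture viewer there is one more tool, called after "Request:" by a JSON object that holds its "name" and its "arguments", one argument or row to a line. jog_arm: Moves the arm, as the interface text tells. Its arguments: {"type":"object","properties":{"deltas":{"type":"array"},"newtons":{"type":"number"}},"required":["deltas"]}

```bash
ls; mkdir -p pics
python3 - <<'E'
from station import bot
import cv2,json
o=bot.get_obs();print({k:o[k] for k in('t','eef_pos','tool_rot','gripper_width')},bot.tip_reach)
for n in('top','side'):
    c=bot.read_camera(n);cv2.imwrite(f'pics/{n}0.png',c['img'][:,:,::-1]);print(n,c['K'],c['eye'],c['attitude'])
E
```

```text
pics
{'t': 0.0, 'eef_pos': array([ 0.29443643, -0.60677418,  0.25231592]), 'tool_rot': array([-8.85888080e-04,  9.74589365e-01,  2.23997105e-01, -2.85584494e-04]), 'gripper_width': 0.9964975314734924} 0.022
top [[419.78609606   0.         319.82396815]
 [  0.         419.78609606 203.8804815 ]
 [  0.           0.           1.        ]] [0.34219243 0.02873345 1.08765002] [ 0.05367219 -0.69857013  0.7119405  -0.04753729]
side [[496.30010469   0.         319.6835623 ]
 [  0.         496.30010469 206.34494411]
 [  0.           0.           1.        ]] [0.40615519 1.21090973 0.7373213 ] [ 0.0231688  -0.04566417  0.86805417 -0.49382178]
```

View pics/top0.png

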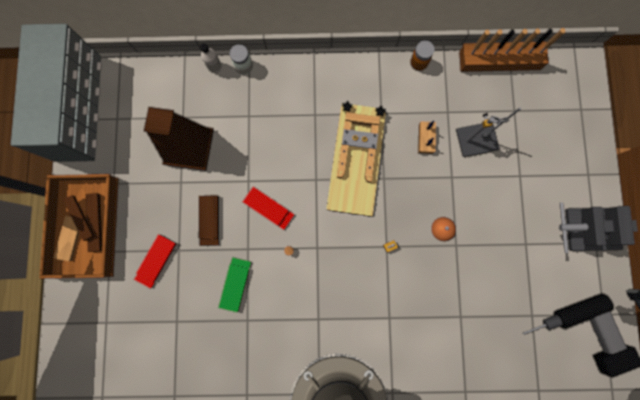

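View pics/side0.png

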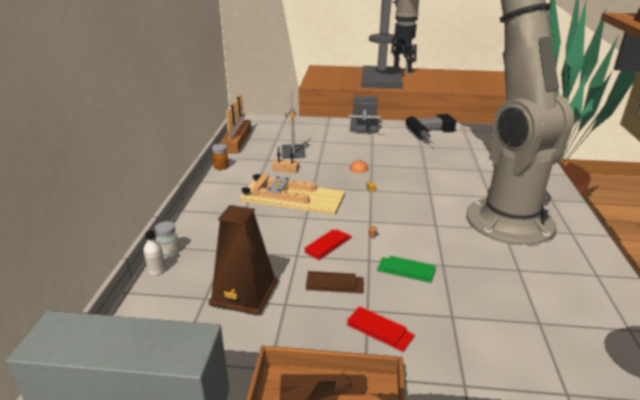

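The top view shows the dark board at about (209,220) with its step towards the robot (lower end, row ~238). The jig is at about (357,160) with its mouth facing down-left. The red and green boards are decoys. In the side view the board is at (335,282) with its step on the right. Next I'll zoom in for corners.

Run:
```python
import cv2,numpy as np
t=cv2.imread('pics/top0.png');s=cv2.imread('pics/side0.png')
def crop(im,x,y,w,h,k):
    c=cv2.resize(im[y:y+h,x:x+w],None,fx=k,fy=k,interpolation=cv2.INTER_CUBIC)
    c=cv2.convertScaleAbs(c,alpha=1.4)
    for i in range(0,w,10):
        cv2.line(c,(i*k,0),(i*k,4 if i%50 else 10),(255,0,255),1)
        if i%20==0: cv2.putText(c,str(x+i),(i*k,20),0,.35,(255,0,255),1)
    for i in range(0,h,10):
        cv2.line(c,(0,i*k),(5,i*k),(255,0,255),1)
        if i%20==0: cv2.putText(c,str(y+i),(6,i*k+4),0,.35,(255,0,255),1)
    return c
A=np.full((600,800,3),255,np.uint8)
a=crop(t,320,95,75,125,4);A[:500,:300]=a       # jig top
b=crop(t,190,185,40,70,4);A[:280,310:470]=b
c=crop(s,235,165,115,52,4);A[:208,480-140+140:480+460]=c[:, :320] if False else c[:,:320]
d=crop(s,300,265,70,32,6);A[290:290+192,310:730]=d
cv2.imwrite('pics/z.png',A)
```

```text
(no output)
```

View pics/z.png

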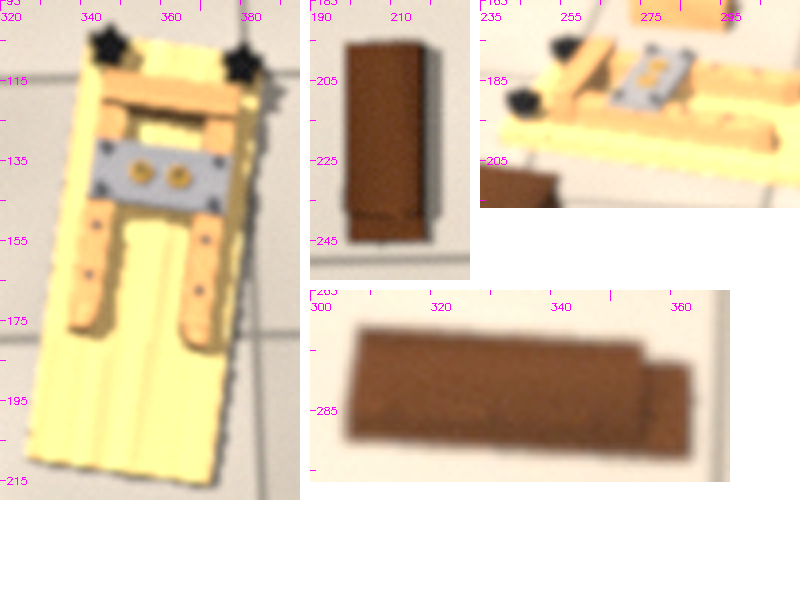

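The zoom gives me board corners in the top view of about (198,195), (218,196), (218,246) and (199,245), with the shoulder at row ~238. The bed's near corners are about (326,210) and (371,216). I'll fit both poses to the silhouettes from both cameras.

```bash
cat > fit.py <<'E'
import cv2,numpy as np
from scipy.optimize import minimize
from scipy.spatial.transform import Rotation as R
def project(c,P):
    p=(P-c['eye'])@R.from_quat(np.roll(c['attitude'],-1)).as_matrix()
    p=p@np.array(c['K']).T; return p[:,:2]/p[:,2:]
def boxpts(b):
    return np.array([[x,y,z] for x in b[:2] for y in b[2:4] for z in b[4:]])/1000
def pose(pts,v,z0=0):
    c,s=np.cos(v[2]),np.sin(v[2]); return np.c_[pts[:,0]*c-pts[:,1]*s+v[0],pts[:,0]*s+pts[:,1]*c+v[1],pts[:,2]+z0]
K=8
def render(c,boxes,v,z0,roi):
    x,y,w,h=roi; m=np.zeros((h*K,w*K),np.uint8)
    for b in boxes:
        p=project(c,pose(boxpts(b),v,z0)); p=(p+.5-[x,y])*K-.5
        cv2.fillConvexPoly(m,cv2.convexHull(np.round(p*16).astype(np.int32)),255,shift=4)
    return cv2.resize(m,(w,h),interpolation=cv2.INTER_AREA)/255.
def fit(views,boxes,v0,z0=0):
    f=lambda v:sum((np.abs(render(c,boxes,v,z0,roi)-m)*wt).sum() for c,roi,m,wt in views)
    best=None
    for d in (0,.01,-.01):
        s=np.array([v0+np.array(e) for e in ([d,0,0],[.02,0,0],[0,.02,0],[0,0,.15])])
        r=minimize(f,v0,method='Nelder-Mead',options=dict(initial_simplex=s,xatol=1e-5,fatol=1e-3))
        if best is None or r.fun<best.fun: best=r
        v0=best.x
    return best.x,best.fun
BOARD=[(-65,65,-25,25,0,9),(-47,65,-25,25,0,18)]
JIG=[(-85,205,-60,60,0,15),(0,150,26.5,44.5,15,36),(0,150,-44.5,-26.5,15,36),(150,180,-44.5,44.5,15,45),(85,125,-44.5,44.5,36,42)]
def ray(c,uv,z):
    d=R.from_quat(np.roll(c['attitude'],-1)).apply(np.linalg.inv(c['K'])@[uv[0],uv[1],1]); return c['eye']+d*(z-c['eye'][2])/d[2]
E
python3 - <<'E'
from fit import *
from station import bot
C={n:bot.read_camera(n) for n in('top','side')}
def mk(n,roi,fn,ig=None):
    x,y,w,h=roi; I=C[n]['img'][y:y+h,x:x+w].astype(float); 
    m=fn(I); wt=np.ones(m.shape) if ig is None else 1-cv2.dilate(ig(I).astype(np.uint8),np.ones((3,3)))
    return (C[n],roi,m,wt)
g=lambda I:I.mean(2)
dark=lambda I:np.clip((150-g(I))/(150-50),0,1)
red=lambda I:((I[...,0]-I[...,2])>18).astype(float)
t=mk('top',(185,180,45,75),red); s=mk('side',(295,262,73,37),red)
b0=np.r_[ray(C['top'],(208.5,220),.018)[:2],0]
for V in ([t],[s],[t,s]): print('board',fit(V,BOARD,b0))
yel=lambda I:((I[...,0]-I[...,2])>40).astype(float); kn=lambda I:g(I)<60
tj=mk('top',(315,90,80,135),yel); sj=mk('side',(230,165,125,55),yel)
P=boxpts
def addw(v): # ignore dark knobs and bridge greys
    c,(x,y,w,h),m,wt=v; I=c['img'][y:y+h,x:x+w].astype(float)
    m2=cv2.morphologyEx(m.astype(np.uint8),cv2.MORPH_CLOSE,np.ones((13,13))).astype(float)
    wt=1-cv2.dilate((g(I)<55).astype(np.uint8),np.ones((3,3))).astype(float)
    wt[(m2>0)&(m==0)]=0
    return (c,(x,y,w,h),m,wt)
tj,sj=addw(tj),addw(sj)
sj[3][:15,:]=0  # arbor block above
m0=ray(C['top'],(354,175),.015)
j0=np.r_[m0[:2],-.13]
for V in ([tj],[sj],[tj,sj]):
    r=fit(V,JIG,j0);print('jig',r)
A=[]
for v,bx,p in((tj,JIG,r[0]),(sj,JIG,r[0])):
    a=render(v[0],bx,p,0,v[1]);A.append(cv2.resize(np.dstack([v[2]*255,a*255,v[3]*120]),None,fx=4,fy=4,interpolation=0))
H=np.zeros((560,840,3));H[:A[0].shape[0],:A[0].shape[1]]=A[0];H[:A[1].shape[0],330:330+A[1].shape[1]]=A[1];cv2.imwrite('pics/m.png',H[:,:800])
E
```

```text
board (array([ 0.49096022,  0.35894643, -0.00914136]), np.float64(1787.3803921568629))
board (array([0.4770791 , 0.3475312 , 0.10640527]), np.float64(1512.313725490196))
board (array([0.48125796, 0.34781248, 0.09529886]), np.float64(3308.61568627451))
jig (array([ 0.55846068, -0.05138237, -0.15914032]), np.float64(101.74117647058824))
jig (array([ 0.5571385 , -0.0524928 , -0.14112364]), np.float64(331.4745098039216))
jig (array([ 0.55816938, -0.05143006, -0.15845947]), np.float64(439.2823529411764))[ WARN:0@5.480] global loadsave.cpp:1063 imwrite_ Unsupported depth image for selected encoder is fallbacked to CV_8U.
```

View pics/m.png

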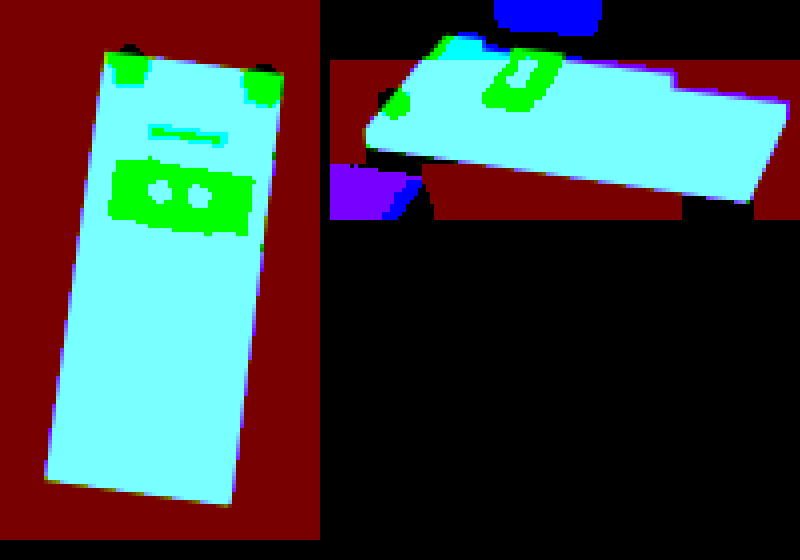

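The jig fit agrees with both views. The warm floor spoiled the board mask, so I'll refit it using saturation.

Run:
```python
from fit import *
C={}
from station import bot
for n in('top','side'): C[n]=bot.read_camera(n)
def mk(n,roi):
    x,y,w,h=roi; I=C[n]['img'][y:y+h,x:x+w].astype(float)
    return (C[n],roi,((1-I[...,2]/(I[...,0]+1)>.38)&(I.mean(2)<120)).astype(float),np.ones((h,w)))
t=mk('top',(185,180,45,75)); s=mk('side',(295,262,73,37))
print(t[2].sum(),s[2].sum())
b0=np.r_[ray(C['top'],(208.5,220),.018)[:2],0]
for V in ([t],[s],[t,s]):
    r=fit(V,BOARD,b0); print('board',r)
b=r[0];j=np.array([.5582,-.0514,-.1585])
print('grip',pose(np.array([[-.030,0,0]]),b))
for x in(-.12,-.06,-.018,.0,.02,.038): print(x,pose(np.array([[x,0,0]]),j))
for n,uv in(('cork',(289,251)),('bob',(391,246)),('bell',(444,229)),('metr',(190,152)),('clip',(478,140))): print(n,ray(C['top'],uv,.02))
o=bot.get_obs();print(o['t'],o['eef_pos'],R.from_quat(np.roll(o['tool_rot'],-1)).as_matrix().round(3))
```

```text
917.0 959.0
board (array([0.46184911, 0.32711502, 0.0235064 ]), np.float64(154.94509803921568))
board (array([0.45941435, 0.32052593, 0.02775902]), np.float64(174.1843137254902))
board (array([0.46073694, 0.32400103, 0.02920144]), np.float64(337.3254901960784))
grip [[0.43074973 0.32312511 0.        ]]
-0.12 [[ 0.43970418 -0.03245954  0.        ]]
-0.06 [[ 0.49895209 -0.04192977  0.        ]]
-0.018 [[ 0.54042563 -0.04855893  0.        ]]
0.0 [[ 0.5582 -0.0514  0.    ]]
0.02 [[ 0.5779493  -0.05455674  0.        ]]
0.038 [[ 0.59572368 -0.05739781  0.        ]]
cork [0.37735757 0.1167999  0.02      ]
bob [ 0.38513997 -0.14139498  0.02      ]
bell [ 0.42561201 -0.27760631  0.02      ]
metr [0.64054131 0.37480045 0.02      ]
clip [ 0.65701766 -0.38038873  0.02      ]
0.3 [ 0.29463947 -0.60710567  0.25294649] [[ 0.9    0.437 -0.   ]
 [ 0.437 -0.9    0.001]
 [-0.    -0.001 -1.   ]]
```

Run:
```python
from fit import *
from station import bot
from scipy.optimize import least_squares
C={n:bot.read_camera(n) for n in('top','side')}
T=[((65,25,18),(198.35,195.1)),((-47,25,18),(198.35,237.8)),((65,-25,18),(216.8,195.2)),((-65,25,9),(199.3,245.1))]
S=[((65,-25,18),(308,270.8)),((-47,-25,18),(355.2,273.3)),((65,25,0),(305.5,289.3)),((-65,25,0),(363.2,292.8)),((-65,-25,9),(363,276.6))]
def res(v,W): return np.concatenate([(project(C[n],pose(np.array([p for p,_ in L])/1000,v))-np.array([q for _,q in L])).ravel() for n,L in W])
for W in ([('top',T)],[('side',S)],[('top',T),('side',S)]):
    r=least_squares(res,[.46,.324,.02],args=(W,));print(r.x,r.fun.round(1))
b=r.x;print('grip',pose(np.array([[-.030,0,0]]),b))
```

```text
[0.46146198 0.32485774 0.02339106] [-0.2 -0.  -0.2  0.5  0.6 -1.  -0.1  0.5]
[0.45905515 0.32353405 0.02059301] [-0.4 -0.7  0.5 -0.6 -0.1  0.8 -0.2  0.6  0.3 -0.4]
[0.45994866 0.32428225 0.01913254] [ 0.1  0.5 -0.1  1.1  0.9 -0.4 -0.   1.  -0.8 -0.5  0.1 -0.4 -0.6  1.
 -0.7  0.8 -0.1 -0.2]
grip [[0.42995415 0.32370831 0.        ]]
```

Request:
{"name": "jog_arm", "arguments": {
  "deltas": [
    [0.02,0.035,0,0,0,-0.043,1],
    [0.02,0.035,0,0,0,-0.043,1],
    [0.02,0.035,0,0,0,-0.043,1],
    [0.02,0.035,0,0,0,-0.043,1],
    [0.02,0.035,0,0,0,-0.043,1],
    [0.02,0.035,0,0,0,-0.043,1],
    [0.02,0.035,0,0,0,-0.043,1],
    [0.02,0.035,0,0,0,-0.043,1],
    [0.02,0.035,0,0,0,-0.043,1],
    [0.02,0.035,0,0,0,-0.043,1]
  ]
}}

```text
t: 1.4
eef_pos: [0.4954, -0.2559, 0.2536]
tool_rot: [0.0, 1.0, 0.01, 0.0]
contact_force: [0.8, -0.0, 0.2]
gripper_width: 1.003
grasp_force: 0.0
```

Request:
{"name": "jog_arm", "arguments": {
  "deltas": [
    [0,0.04,0,0,0,0,1],
    [0,0.04,0,0,0,0,1],
    [0,0.04,0,0,0,0,1],
    [0,0.04,0,0,0,0,1],
    [0,0.04,0,0,0,0,1],
    [0,0.04,0,0,0,0,1],
    [0,0.04,0,0,0,0,1],
    [0,0.04,0,0,0,0,1],
    [0,0.03,0,0,0,0,1],
    [0,0,0,0,0,0,1]
  ]
}}

```text
t: 2.4
eef_pos: [0.4943, 0.0979, 0.2537]
tool_rot: [-0.001, 1.0, 0.015, 0.0]
contact_force: [0.3, 0.1, 0.5]
gripper_width: 0.997
grasp_force: 0.0
```

Request:
{"name": "jog_arm", "arguments": {
  "deltas": [
    [-0.008,0.028,-0.015,0,0,0,1],
    [-0.008,0.028,-0.015,0,0,0,1],
    [-0.008,0.028,-0.015,0,0,0,1],
    [-0.008,0.028,-0.015,0,0,0,1],
    [-0.008,0.028,-0.015,0,0,0,1],
    [-0.008,0.028,-0.015,0,0,0,1],
    [-0.008,0.028,-0.015,0,0,0,1],
    [-0.008,0.028,-0.015,0,0,0,1],
    [0,0.003,-0.01,0,0,0,1],
    [0,0,0,0,0,0,1]
  ]
}}

```text
t: 3.4
eef_pos: [0.4301, 0.3192, 0.122]
tool_rot: [0.001, 1.0, 0.011, -0.001]
contact_force: [0.8, -0.1, -0.0]
gripper_width: 1.0
grasp_force: 0.0
```

Request:
{"name": "jog_arm", "arguments": {
  "deltas": [
    [0,0,-0.02,0,0,0,1],
    [0,0,-0.02,0,0,0,1],
    [0,0,-0.02,0,0,0,1],
    [0,0,-0.02,0,0,0,1],
    [0,0,-0.01,0,0,0,1],
    [0,0,-0.006,0,0,0,1],
    [0,0,0,0,0,0,1],
    [0,0,0,0,0,0,1]
  ]
}}

```text
t: 4.2
eef_pos: [0.4313, 0.3198, 0.0281]
tool_rot: [-0.0, 1.0, 0.011, 0.0]
contact_force: [-0.1, -0.1, -0.1]
gripper_width: 1.0
grasp_force: 0.0
```

Request:
{"name": "jog_arm", "arguments": {
  "deltas": [
    [0,0.004,-0.003,0,0,0,1],
    [0,0,-0.002,0,0,0,1],
    [0,0,0,0,0,0,0.4],
    [0,0,0,0,0,0,0.4],
    [0,0,0,0,0,0,0.4],
    [0,0,0,0,0,0,0.4],
    [0,0,0,0,0,0,0.4],
    [0,0,0,0,0,0,0.4],
    [0,0,0,0,0,0,0.4],
    [0,0,0,0,0,0,0.4]
  ],
  "newtons": 40
}}

```text
t: 5.2
eef_pos: [0.4308, 0.324, 0.0226]
tool_rot: [-0.0, 1.0, 0.011, 0.0]
contact_force: [-1.7, -0.8, 5.8]
gripper_width: 0.571
grasp_force: 42.0
```

Request:
{"name": "jog_arm", "arguments": {
  "deltas": [
    [0,0,0.01,0,0,0,0.4],
    [0,0,0.02,0,0,0,0.4],
    [0,0,0.03,0,0,0,0.4],
    [0,0,0.03,0,0,0,0.4],
    [0,0,0.01,0,0,0,0.4],
    [0,0,0,0,0,0,0.4]
  ]
}}

```text
t: 5.8
eef_pos: [0.4315, 0.3241, 0.1237]
tool_rot: [-0.001, 1.0, 0.011, 0.001]
contact_force: [-0.3, -0.1, -1.9]
gripper_width: 0.575
grasp_force: 41.7
```

Request:
{"name": "jog_arm", "arguments": {
  "deltas": [
    [0.004,-0.02,0,0,0,0,0.4],
    [0.004,-0.04,0,0,0,-0.023,0.4],
    [0.004,-0.04,0,0,0,-0.023,0.4],
    [0.004,-0.04,0,0,0,-0.023,0.4],
    [0.004,-0.04,0,0,0,-0.023,0.4],
    [0.003,-0.04,0,0,0,-0.023,0.4],
    [0.003,-0.04,0,0,0,-0.023,0.4],
    [0.003,-0.04,0,0,0,-0.023,0.4],
    [0,-0.04,0,0,0,-0.02,0.4],
    [0,-0.02,0,0,0,0,0.4]
  ]
}}

```text
t: 6.8
eef_pos: [0.458, -0.0403, 0.1207]
tool_rot: [0.001, 0.997, -0.082, -0.002]
contact_force: [0.5, 1.2, -0.8]
gripper_width: 0.57
grasp_force: 41.7
```

Run:
```python
from fit import *
from station import bot
C={n:bot.read_camera(n) for n in('top','side')}
o=bot.get_obs();print(o['t'],o['eef_pos'],o['tool_rot'],o['contact_force'],o['gripper_width'])
a=cv2.resize(C['top']['img'][90:300,290:430],None,fx=2.8,fy=2.8,interpolation=2)
b=cv2.resize(C['side']['img'][110:290,230:430],None,fx=2,fy=2,interpolation=2)
H=np.zeros((590,800,3),np.uint8);H[:a.shape[0],:a.shape[1]]=a;H[:b.shape[0],400:400+b.shape[1]]=b
cv2.imwrite('pics/c.png',H[:,:,::-1])
```

```text
6.9 [ 0.4581147  -0.04004141  0.12077206] [ 8.88685389e-04  9.96587117e-01 -8.25268478e-02 -1.62726590e-03] [-0.23426851  1.17499266 -0.65342483] 0.5734540501079308
```

View pics/c.png

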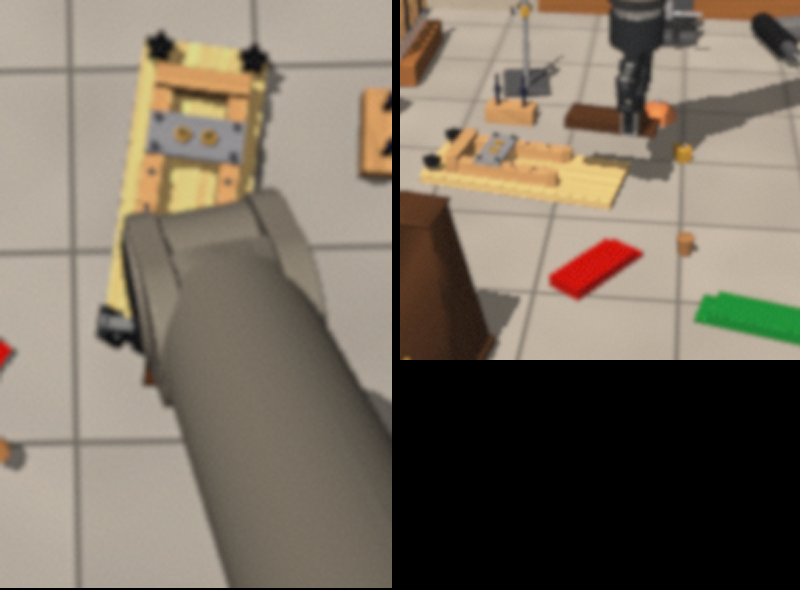

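The board is held level at about (610,118) in the side crop, with its square end towards the mouth. I'll correct the lateral offset and lower it onto the infeed.

Request:
{"name": "jog_arm", "arguments": {
  "deltas": [
    [0,0.0045,-0.02,0,0,0.006,0.4],
    [0,0,-0.02,0,0,0,0.4],
    [0,0,-0.02,0,0,0,0.4],
    [0,0,-0.01,0,0,0,0.4],
    [0,0,-0.006,0,0,0,0.4],
    [0,0,0,0,0,0,0.4],
    [0,0,0,0,0,0,0.4]
  ]
}}

```text
t: 7.6
eef_pos: [0.46, -0.0315, 0.0466]
tool_rot: [-0.0, 0.997, -0.076, 0.0]
contact_force: [-0.5, 0.1, -1.5]
gripper_width: 0.572
grasp_force: 41.7
```

Run:
```python
from fit import *
from station import bot
from scipy.spatial.transform import Rotation as R
C={n:bot.read_camera(n) for n in('top','side')}
o=bot.get_obs();print(o['t'],o['eef_pos'],o['contact_force'],R.from_quat(np.roll(o['tool_rot'],-1)).as_matrix().round(4))
d=o['eef_pos'][:2]-[.5582,-.0514];a=-.1585
print('jig xy',d@[np.cos(a),np.sin(a)],d@[-np.sin(a),np.cos(a)])
b=cv2.resize(C['side']['img'][155:225,230:390],None,fx=5,fy=5,interpolation=2)
cv2.imwrite('pics/d.png',b[:,:,::-1])
```

```text
7.7 [ 0.46028637 -0.03174119  0.046971  ] [-0.18110235  0.0533105  -1.42361082] [[ 9.883e-01 -1.527e-01  1.400e-03]
 [-1.527e-01 -9.883e-01 -0.000e+00]
 [ 1.400e-03 -2.000e-04 -1.000e+00]]
jig xy -0.09978919201873196 0.003957979216562617
```

View pics/d.png

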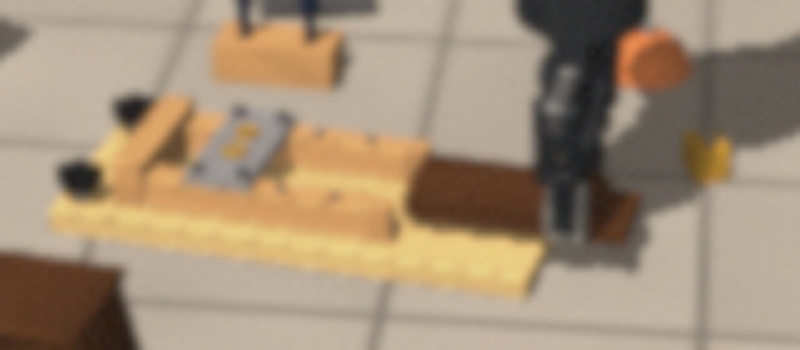

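Request:
{"name": "jog_arm", "arguments": {
  "deltas": [
    [0,-0.004,-0.004,0,0,-0.005,0.4],
    [0,0,-0.003,0,0,0,0.4],
    [0,0,0,0,0,0,0.4],
    [0,0,0,0,0,0,0.4],
    [0.01,-0.0016,0,0,0,0,0.4],
    [0.01,-0.0016,0,0,0,0,0.4],
    [0.01,-0.0016,0,0,0,0,0.4],
    [0,0,0,0,0,0,0.4]
  ]
}}

```text
t: 8.5
eef_pos: [0.4922, -0.0408, 0.0396]
tool_rot: [-0.0, 0.997, -0.079, 0.001]
contact_force: [-0.3, 0.6, -0.4]
gripper_width: 0.577
grasp_force: 41.7
```

```bash
cat > st.py <<'E'
import numpy as np
from station import bot
o=bot.get_obs();d=o['eef_pos'][:2]-[.5582,-.0514];a=-.1585;ux=np.array([np.cos(a),np.sin(a)]);uy=np.array([-np.sin(a),np.cos(a)])
f=o['contact_force'];q=o['tool_rot']
print('t',o['t'],'jig',(d@ux).round(4),(d@uy).round(4),'z',o['eef_pos'][2].round(4),'yaw',round(2*np.arctan2(q[2],q[1]),4),'F',(f[:2]@ux).round(1),(f[:2]@uy).round(1),f[2].round(1),'g',o['gripper_width'])
E
python3 st.py
```

```text
t 8.5 jig -0.0668 0.0001 z 0.0396 yaw -0.1588 F -0.4 0.6 -0.4 g 0.5773888140677497
```

Request:
{"name": "jog_arm", "arguments": {
  "deltas": [
    [0.01,-0.0016,0,0,0,0,0.4],
    [0.01,-0.0016,0,0,0,0,0.4],
    [0.01,-0.0016,0,0,0,0,0.4],
    [0.01,-0.0016,0,0,0,0,0.4],
    [0.007,-0.001,0,0,0,0,0.4],
    [0,0,0,0,0,0,0.4]
  ]
}}

```text
t: 9.1
eef_pos: [0.538, -0.0481, 0.0394]
tool_rot: [-0.0, 0.997, -0.079, 0.001]
contact_force: [-0.3, 0.3, -0.2]
gripper_width: 0.573
grasp_force: 41.7
```

```bash
python3 st.py
```

```text
t 9.1 jig -0.0204 0.0 z 0.0394 yaw -0.1585 F -0.3 0.3 -0.2 g 0.5726120009124613
```

Request:
{"name": "jog_arm", "arguments": {
  "deltas": [
    [0,0,-0.001,0,0,0,0.4],
    [0,0,-0.0005,0,0,0,0.4],
    [0,0,0,0,0,0,0.4],
    [0,0,0,0,0,0,0.75],
    [0,0,0,0,0,0,0.75],
    [0,0,0,0,0,0,0.75],
    [0,0,0,0,0,0,0.75],
    [0,0,0,0,0,0,0.75]
  ]
}}

```text
t: 9.9
eef_pos: [0.5367, -0.048, 0.0378]
tool_rot: [0.0, 0.997, -0.079, 0.0]
contact_force: [0.1, 1.5, -0.2]
gripper_width: 0.751
grasp_force: 0.0
```

Request:
{"name": "jog_arm", "arguments": {
  "deltas": [
    [0,0,0.01,0,0,0,0.75],
    [0,0,0.02,0,0,0,0.75],
    [0,0,0.03,0,0,0,0],
    [-0.02,0.003,0,0,0,0,0],
    [-0.03,0.005,0,0,0,0,0],
    [0,0,0,0,0,0,0],
    [0,0,0,0,0,0,0],
    [0,0,0,0,0,0,0]
  ]
}}

```text
t: 10.7
eef_pos: [0.4879, -0.04, 0.0984]
tool_rot: [-0.0, 0.997, -0.079, 0.001]
contact_force: [0.0, 0.5, 0.3]
gripper_width: -0.002
grasp_force: 0.0
```

```bash
python3 st.py
python3 - <<'E'
from fit import *
from station import bot
C={n:bot.read_camera(n) for n in('top','side')}
b=cv2.resize(C['side']['img'][155:225,230:390],None,fx=5,fy=5,interpolation=2)
cv2.imwrite('pics/e.png',b[:,:,::-1])
# predicted side pixels of rebate line / ends for board centre at jig x 10 mm
for cx in(.005,.010,.015): print(cx,project(C['side'],pose(np.array([[cx-.047,.025,.033],[cx-.047,-.025,.033],[cx-.065,.025,.015],[cx+.065,0,.033]]),[.5582,-.0514,-.1585])).round(1).tolist())
E
```

```text
t 10.7 jig -0.0712 0.0001 z 0.0984 yaw -0.1585 F -0.0 0.5 0.3 g -0.0022091642637554016
0.005 [[322.6, 197.1], [326.9, 189.0], [328.6, 203.3], [288.1, 188.0]]
0.01 [[320.9, 196.8], [325.3, 188.8], [326.9, 203.1], [286.5, 187.8]]
0.015 [[319.2, 196.6], [323.6, 188.5], [325.3, 202.9], [284.9, 187.6]]
```

View pics/e.png

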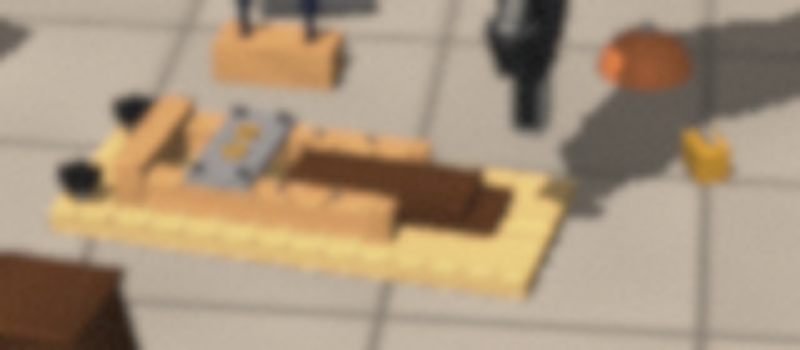

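The board lies in the slot with its shoulder at about (485,172)–(463,206) in the crop, which is jig x ≈ -41 mm. I'll lower the closed fingertips behind the shoulder.

Request:
{"name": "jog_arm", "arguments": {
  "deltas": [
    [0.012,-0.002,-0.02,0,0,0,0],
    [0,0,-0.02,0,0,0,0],
    [0,0,-0.006,0,0,0,0],
    [0,0,-0.003,0,0,0,0],
    [0,0,-0.002,0,0,0,0],
    [0,0,0,0,0,0,0],
    [0,0,0,0,0,0,0]
  ]
}}

```text
t: 11.5
eef_pos: [0.4991, -0.042, 0.0474]
tool_rot: [-0.0, 0.997, -0.079, 0.001]
contact_force: [0.2, 0.5, -0.7]
gripper_width: -0.002
grasp_force: 0.0
```

```bash
python3 st.py
```

```text
t 11.5 jig -0.0599 -0.0 z 0.0474 yaw -0.1582 F 0.1 0.5 -0.7 g -0.002204131348834752
```

Request:
{"name": "jog_arm", "arguments": {
  "deltas": [
    [0.005,-0.0008,0,0,0,0,0],
    [0.005,-0.0008,0,0,0,0,0],
    [0.005,-0.0008,0,0,0,0,0],
    [0.005,-0.0008,0,0,0,0,0],
    [0.005,-0.0008,0,0,0,0,0]
  ]
}}

```text
t: 12.0
eef_pos: [0.524, -0.0461, 0.0468]
tool_rot: [0.0, 0.997, -0.079, -0.0]
contact_force: [-1.8, 0.5, 0.3]
gripper_width: 0.001
grasp_force: 0.6
```

```bash
python3 st.py
```

```text
t 12.0 jig -0.0346 -0.0001 z 0.0468 yaw -0.1582 F -1.8 0.2 0.3 g 0.000659538665286356
```

Request:
{"name": "jog_arm", "arguments": {
  "deltas": [
    [0.006,-0.001,0,0,0,0,0],
    [0.006,-0.001,0,0,0,0,0],
    [0.006,-0.001,0,0,0,0,0],
    [0.006,-0.001,0,0,0,0,0],
    [0.006,-0.001,0,0,0,0,0],
    [0.006,-0.001,0,0,0,0,0],
    [0.006,-0.001,0,0,0,0,0],
    [0.006,-0.0008,0,0,0,0,0],
    [0,0,0,0,0,0,0]
  ]
}}

```text
t: 12.9
eef_pos: [0.5729, -0.0539, 0.0469]
tool_rot: [-0.0, 0.997, -0.079, 0.001]
contact_force: [-0.3, 0.4, -0.3]
gripper_width: 0.003
grasp_force: 0.0
```

```bash
python3 st.py
```

```text
t 12.9 jig 0.0149 -0.0002 z 0.0469 yaw -0.1585 F -0.4 0.4 -0.3 g 0.0033147696277944
```

Request:
{"name": "jog_arm", "arguments": {
  "deltas": [
    [0.003,-0.0005,0,0,0,0,0],
    [0.003,-0.0005,0,0,0,0,0],
    [0.002,-0.0003,0,0,0,0,0],
    [0.002,-0.0003,0,0,0,0,0],
    [0,0,0,0,0,0,0]
  ]
}}

```text
t: 13.4
eef_pos: [0.582, -0.0554, 0.0468]
tool_rot: [-0.0, 0.997, -0.079, 0.0]
contact_force: [-0.4, 0.7, 0.4]
gripper_width: -0.001
grasp_force: 0.0
```

```bash
python3 st.py
```

```text
t 13.4 jig 0.0242 -0.0002 z 0.0468 yaw -0.1583 F -0.5 0.6 0.4 g -0.0005341823622957232
```

Request:
{"name": "jog_arm", "arguments": {
  "deltas": [
    [0.001,-0.0002,0,0,0,0,0],
    [0.001,-0.0002,0,0,0,0,0],
    [0.001,-0.0001,0,0,0,0,0],
    [0.001,-0.0002,0,0,0,0,0],
    [0,0,0,0,0,0,0]
  ]
}}

```text
t: 13.9
eef_pos: [0.5839, -0.0558, 0.0465]
tool_rot: [0.0, 0.997, -0.079, -0.002]
contact_force: [-6.0, 1.0, 5.5]
gripper_width: 0.0
grasp_force: 3.1
```

```bash
python3 st.py
```

```text
t 13.9 jig 0.026 -0.0003 z 0.0465 yaw -0.158 F -6.0 0.0 5.5 g 0.0004231529825498513
```

Request:
{"name": "jog_arm", "arguments": {
  "deltas": [
    [0.001,-0.0002,-0.0002,0,0,0,0],
    [0.001,-0.0001,0,0,0,0,0],
    [0,0,0,0,0,0,0],
    [0,0,0,0,0,0,0]
  ]
}}

```text
t: 14.3
eef_pos: [0.584, -0.0559, 0.0462]
tool_rot: [0.0, 0.997, -0.079, -0.004]
contact_force: [-11.2, 2.2, 10.3]
gripper_width: -0.002
grasp_force: 6.7
```

```bash
python3 st.py
```

```text
t 14.3 jig 0.0262 -0.0004 z 0.0462 yaw -0.1579 F -11.4 0.4 10.3 g -0.002157912945887464
```

Request:
{"name": "jog_arm", "arguments": {
  "deltas": [
    [0.001,-0.0002,0.0003,0,0,0,0],
    [0.001,-0.0001,0.0003,0,0,0,0],
    [0,0,0,0,0,0,0],
    [0,0,0,0,0,0,0],
    [0,0,0,0,0,0,0]
  ]
}}

```text
t: 14.8
eef_pos: [0.5841, -0.0559, 0.0462]
tool_rot: [0.0, 0.997, -0.079, -0.006]
contact_force: [-15.6, 3.6, 11.1]
gripper_width: -0.001
grasp_force: 8.3
```

```bash
python3 st.py
python3 - <<'E'
from fit import *
from station import bot
C={n:bot.read_camera(n) for n in('top','side')}
b=cv2.resize(C['side']['img'][155:225,230:390],None,fx=5,fy=5,interpolation=2)
cv2.imwrite('pics/f.png',b[:,:,::-1])
E
```

```text
t 14.8 jig 0.0263 -0.0003 z 0.0462 yaw -0.1577 F -15.9 1.1 11.1 g -0.0009954731970030484
```

View pics/f.png

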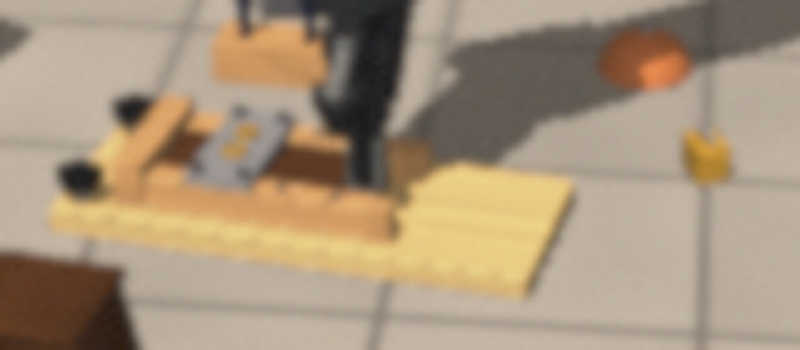

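The board is home: brown wood reaches the end stop beyond the bridge, at about (178,148) in the crop. One small trim will give more forward and less downward force.

Request:
{"name": "jog_arm", "arguments": {
  "deltas": [
    [0.0006,-0.0001,0.0005,0,0,0,0],
    [0,0,0,0,0,0,0],
    [0,0,0,0,0,0,0],
    [0,0,0,0,0,0,0],
    [0,0,0,0,0,0,0]
  ]
}}

```text
t: 15.4
eef_pos: [0.5842, -0.0559, 0.0463]
tool_rot: [0.0, 0.997, -0.079, -0.006]
contact_force: [-15.6, 2.4, 9.6]
gripper_width: -0.001
grasp_force: 8.2
```

```bash
python3 st.py
```

```text
t 15.4 jig 0.0264 -0.0003 z 0.0463 yaw -0.1576 F -15.7 -0.1 9.6 g -0.0005703218494657066
```

Steady at about 16 N forward and 9.6 N down, so I'm handing in.

```bash
python3 -c "
from station import bot
print(bot.hand_in())"
```

```text
the job is handed in; nothing more can be done
None
```

The rosewood board is fully home in the jig, stepped side up and square end first; I handed in at about 15.4 s with the fingers still pressing it about 16 N forwards and 10 N down, and nothing else on the shelf was touched.

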